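# Show the camera the glued lap in the swing mirror

## Robot

A 6-joint arm with a two-finger parallel gripper is mounted at the origin on a cart in front of the work surface, level with it; the furniture and walls round the work are solid. World frame = base frame: x ahead of the robot, y to its left, z up, the work surface at z = 0. Lengths are in m, angles in rad, forces in N, time in s.
With the tool pointing down it reaches from about 0.375 to 0.975 m from the base axis. Payload 3.8 kg.
Tool frame: the origin (TCP) lies at the very end of the fingers, on their centre line; the grasp point (between the pads) lies bot.grasp_offset behind it (bot.grasp_offset is the distance from the TCP to the grasp point, in m); y points along the fingers, x is the direction in which the jaws open and shut, and the axes are right-handed (so a half turn about y gives the same grasp; the last joint's range is limited). The gripper opens to 85 mm and grips with 20 to 120 N. Pads are 22 mm wide; open, the fingers measure 114 mm over their backs; the gripper's body (76 mm by 85 mm) begins 54 mm behind the grasp point. The pads swing forward as they close: fully open they stand 13 mm farther back than shut.
Start: joints at [-0.037, 0.264, 1.604, -0, 1.274, -0.037], TCP at [0.675, -0, 0.231] pointing down, gripper open.
Joint ranges: [-2.63, 2.63], [-0.94, 2.18], [0.31, 2.57], [-1.31, 4.45], [0, 2.66], [-2.55, 2.55]. Speed limits (rad/s): [2.57, 2.57, 3.14, 3.14, 3.14, 3.14].

## Interface

Orientations are given as a rotation vector (axis times angle).
In Python, from workcell import sensors, read_camera, job, bot gives the robot as it stands.
- The arm moves only by the tool arm_command, never from a script. Its argument "deltas" is a list of rows, each a list of 4 numbers: the shift along the tool's x, y, z in m, then the turn about the tool's y in rad. A call has 1 to 20 rows; each row shifts and turns the commanded pose from where the row before left it, along the tool's axes as they then stand; what a row does not reach is not made up. A row lasts 1/8 s, in which the tool goes at most 62.5 mm and 10.7 degrees, less where a joint would pass 70% of its speed; a pose out of reach is approached as far as the arm can. A call is refused whole if a number of a shift passes 0.0625 or a number of a turn 0.188, either way. A call with a gripper value outside its range is refused whole. "fingers" is the finger opening in m, from 0 to 0.0854, set as the call begins (left out, the last holds). The fingers move at their own pace and stop on an object; "newtons" is the grip in N (left out, the last holds). Time passes only in rows, so rows that do not move let the fingers close. It gives the time, the measured TCP pose, the force and the opening at its end, in the units of the state.
- sensors.read_state(): the state, without advancing time (a new reading comes with each control period).
- read_camera(name): name is "scene" or "side" or "wrist"; returns a dict with "color" (420x560x3 uint8, red, green, blue), "vfov" (degrees; the focal length in pixels is half the picture's height over the tangent of half this angle, whatever the lens; pixels are square), "cx", "cy" (the principal point, pixels), "dist_coeffs" ([k1, k2, p1, p2, k3] as OpenCV has them; the pictures are not rectified), "R" (3x3) and "t" (3): a world point X has camera coordinates R X + t; the wrist camera has in their place "T_tool_cam" (4x4, takes a point from camera to tool coordinates, whose origin is the TCP and whose axes are the tool frame's). Camera axes: x right, y down, z forward; pixel columns grow to the right and rows downward; lengths in m; the calibration is good to about 2 mm. A picture is of the moment at which its call begins: read the wrist's pose just before it. There is no depth.
- job.finish_job(): hands the job in, once; it reports no verdict.
The state is a dict: "time": time; "q": joint angles; "joint_vel": joint speeds; "joint_torque": joint torques, N m; "tool_pos": TCP position; "tcp_rot": TCP orientation; "wrist_force": force on the tool from outside, world axes, zero at the start; "torque": the same for the moment, N m; "width": opening from 0.0 (shut) to 1.0 (fully open).
Only numpy, scipy, OpenCV 4.12 (cv2) and the standard library are available. Lean on these libraries where they do the work, as an engineer would, in place of code of your own. Each camera call takes 0.05 s, during which the arm holds its last target.

## Task

The glue in the oval box is still setting, so its lap, marked with the red sticker, is to be checked in the mirror: leave the box and everything lying about where they are. On the inspection rail, free the blue clamp knob, slide the mirror carriage along until it meets the brass stop, and clamp it fully tight there with the knob. Then turn the mirror by its yellow tab until the camera at the end of the rail looks at the red sticker through the middle of the mirror, and finish while still holding it at that angle, for the mirror springs back when let go.

Things in the scene. Friction and masses are not known exactly. Their poses are not given: they have to be found in the camera images.
- rail: inspection rail, fixed: dark base plate 80 x 372 x 7 mm with a bright guide strip 28 mm wide, top at z = 17 mm. Origin at the middle of its underside; y along the rail, away from the camera (to the robot's left), x across it towards the oval box, z up; its yaw varies a little. A small grey camera stands on its -y end, on the robot's right
- lens (a point): front of the black camera lens, 58 mm above the table. The camera's optical axis runs level from here along the rail's +y direction, over the rail's centre line and through the mirror's pivot axis, wherever the carriage stands
- stop_face (a point): face of the brass stop that the carriage shall meet, 18 mm above the table on the rail's centre line; axes as the rail's, the face looks to +y. The stop is 40 x 16 mm, top at z = 25 mm (a dark thumb screw on it reaches 35 mm), fixed at a different place on the rail each time
- nose (a point): middle of the carriage's end face towards the stop, 18 mm above the table; axes as the rail's. The carriage is a bright plate 48 x 132 x 10 mm, top at z = 27 mm, running from here in the rail's +y; the mirror's pivot is 26 mm behind this face on the centre line, the knob's axis 112 mm behind it and 26 mm to the -x side
- carriage (a joint): carriage travel along the rail in m, 0 at its far end, growing towards the stop and the camera. It stands 45 to 135 mm from the stop at the start. Freed, it slides with 1 to 2 N (pull it along by the knob); clamped, it holds over 20 N
- knob (a joint): clamp knob's turn in rad about its upright axis: 0 is fully tight (the start, within 0.08; hard end stop), growing anticlockwise seen from above, up to 1.4. The shoe leaves the rail at 0.7: turn beyond 0.9 to slide freely. It takes up to 0.2 N m and stays where it is left
- knob_grip (a point): on the knob's axis, 64 mm above the table, in the middle of its blue bar grip: bar 44 mm long, 13 mm thick, 26 mm high (z = 50 to 76 mm). The bar's length is along this point's x axis (along the rail's x when tight) and it turns with the knob; pinch it across the 13 mm (its y axis) from above
- mirror (a joint): mirror's turn in rad about its upright pivot on the carriage: 0 is its sprung rest position, the glass facing straight back at the camera; grows anticlockwise seen from above (the glass turns towards the oval box), up to 1.4. A spring (0.03 to 0.08 N m) pulls it back to 0 whenever it is let go
- mirror_middle (a point): middle of the mirror glass, on the pivot axis, 58 mm above the table. The glass is 44 x 44 mm in a black frame 52 mm square and stands upright; this point's -y axis is the way the glass faces. To show the sticker to the camera, that direction must halve the angle between the level directions from here to the lens and from here to the sticker
- tab (a point): middle of the yellow finger tab over the mirror, on the pivot axis, 106 mm above the table; tab 34 mm wide (its x axis), 10 mm thick (its y axis), 32 mm high (z = 90 to 122 mm). Pinch it across the 10 mm from above and turn it about the pivot
- line_of_sight (a point): not a solid thing: a frame at the mirror's middle whose x axis is the camera's optical axis after reflection in the mirror (it turns twice as far as the mirror); y is level and at right angles to it, z up
- sticker (a point): middle of the round red sticker, 26 mm across with a white rim, 36 mm above the table, in the middle of the oval box's long side that faces the rail and the robot (56 mm from the box's origin, on its -x side)
- lap_box: oval bent-wood box with lid, 116 x 170 x 66 mm, loose, origin in the middle of its underside; stands beyond the rail and must not be moved
- pencil: yellow pencil, 136 mm, lying between robot and rail (bystander; origin in the middle of its underside)
- tag_stack: stack of brown card tags, 93 x 52 x 12 mm, near the front right of the table (bystander; origin in the middle of its underside)
- sanding_block: cork block, 42 x 68 x 30 mm, left (bystander; origin in the middle of its underside)
- tack_tin: round blue tin of tacks, 55 mm wide, 21 mm high, left (bystander; origin in the middle of its underside)
- tack_hammer: tack hammer, 239 mm long, lying left (bystander; origin in the middle of its underside)
- try_square: try square, 147 x 120 x 17 mm, lying left (bystander; origin in the middle of its underside)
- glue_bottle: bottle of wood glue, 160 mm high, far left (bystander; origin in the middle of its underside)
- block_plane: small plane, 185 mm long, 69 mm high, left of the white carton (bystander; origin in the middle of its underside)

How it is judged:
On the way, in this order (a step that is already met when the one before it is completed fails the run):
1. the clamp knob is turned free (value of joint knob above 0.75 rad), for 0.1 s.
2. the carriage stands against the stop and is clamped tight (y of nose in the frame of stop_face below 0.005 m and value of joint knob below 0.2 rad), for 0.2 s.
At the end, for the whole second after the job is handed in: carriage within 5 mm of the stop, knob tight (under 0.2 rad), fingers holding the mirror (over 0.5 N) still, the camera's axis reflected in the mirror meeting the red sticker (within 13 mm of its middle, measured level), and the box within 10 mm of where it stood (all of step 2 and y of sticker in the frame of line_of_sight between -0.013 and 0.013 m and x of sticker in the frame of line_of_sight above 0.05 m and contact force between the fingers and mirror above 0.5 N and velocity of joint mirror between -0.05 and 0.05 rad/s and distance of lap_box from where it was at the start of the episode below 0.01 m); the arm keeps its last pose, push and grip.
It fails at once if the oval box is shifted by over 10 mm (distance of lap_box from where it was at the start of the episode above 0.01 m).
It fails at once if something lying about is shifted by over 20 mm (distance of any of pencil, tag_stack, sanding_block, tack_tin, tack_hammer, try_square, glue_bottle, block_plane from where it was at the start of the episode above 0.02 m).
It also fails if it takes over 42 s, if anything falls off the work surface, if the arm or the gripper's body presses on something with over 40 N, if the wrist force passes 120 N, or if a joint passes its speed limit or range.

## Working session

There is one attempt and no reset: what is moved stays moved. The work goes in short steps, Python scripts to look and compute and a tool call to move; the robot and the scene stay as the last step left them, time stands still between calls to the robot, and variables do not carry over. Pictures are saved under pics/ and viewed, and the job is handed in when it is done.

Besides the shell and the picture viewer there is one more tool, called after "Call:" as name(argument=value, ...) on one line, values as JSON. arm_command: Moves the arm, as the interface text tells. Its arguments: {"type":"object","properties":{"deltas":{"type":"array"},"fingers":{"type":"number"},"newtons":{"type":"number"}},"required":["deltas"]}

```bash
ls; mkdir -p pics
cat > h.py <<'E'
import numpy as np, cv2
from workcell import sensors, read_camera, job, bot
def K(c):
    h,w=c["color"].shape[:2]; f=h/2/np.tan(np.radians(c["vfov"])/2)
    return np.array([[f,0,c["cx"]],[0,f,c["cy"]],[0,0,1]])
def ray(c,uv):
    n=cv2.undistortPoints(np.array([[uv]],float),K(c),np.array(c["dist_coeffs"],float))[0,0]
    d=np.array([n[0],n[1],1.0])
    R=np.array(c["R"]);t=np.array(c["t"])
    return -R.T@t, R.T@d
def atz(c,uv,z):
    o,d=ray(c,uv); return o+d*(z-o[2])/d[2]
def proj(c,X):
    R=np.array(c["R"]);t=np.array(c["t"])
    return cv2.projectPoints(np.array([X],float).reshape(-1,3),cv2.Rodrigues(R)[0],t,K(c),np.array(c["dist_coeffs"],float))[0][:,0]
def wrist():
    s=sensors.read_state(); c=read_camera("wrist")
    T=np.eye(4);T[:3,:3]=cv2.Rodrigues(np.array(s["tcp_rot"],float))[0];T[:3,3]=s["tool_pos"]
    M=np.linalg.inv(T@np.array(c["T_tool_cam"])); c["R"]=M[:3,:3];c["t"]=M[:3,3]; return c
def save(c,n): cv2.imwrite("pics/"+n+".png",c["color"][:,:,::-1])
E
python3 - <<'E'
from h import *
import pickle
s=sensors.read_state();print(s,bot.grasp_offset)
for n in("scene","side"):
    c=read_camera(n);save(c,n);pickle.dump(c,open(n+".pkl","wb"));R=np.array(c["R"]);print(n,c["vfov"],-R.T@np.array(c["t"]))
c=wrist();save(c,"wrist");pickle.dump(c,open("wrist.pkl","wb"))
print(cv2.Rodrigues(np.array(s["tcp_rot"],float))[0])
E
```

```text
pics
{'time': 0.0, 'q': array([-3.69218233e-02,  2.64712307e-01,  1.60535617e+00, -9.01549158e-06,
        1.27369434e+00, -3.68929372e-02]), 'joint_vel': array([-4.43357898e-04, -2.23493105e-04,  3.09354059e-05,  4.63186686e-05,
        7.27080280e-04,  1.73138024e-03]), 'joint_torque': array([ 6.10465631e-04, -5.15121067e+01, -3.67308676e+01, -4.07824507e-05,
        1.31324201e-02,  1.46811578e-05]), 'tool_pos': array([6.74281030e-01, 6.97836944e-06, 2.29999172e-01]), 'tcp_rot': array([-1.57072419,  0.00172412,  0.00168291]), 'wrist_force': array([ 0.63956767, -0.21922302,  0.58720728]), 'torque': array([0.01611689, 0.03364944, 0.03015851]), 'width': 0.9954662066655504} 0.0187
scene 54.44138320304417 [-0.29597338 -0.78733561  0.67092814]
side 54.676473009656064 [0.16497442 0.89570031 0.81846562]
[[ 9.99997647e-01 -2.16899765e-03  2.63149774e-05]
 [-2.61599699e-05  7.14933660e-05  9.99999997e-01]
 [-2.16899952e-03 -9.99997645e-01  7.14364569e-05]]
```

View pics/scene.png

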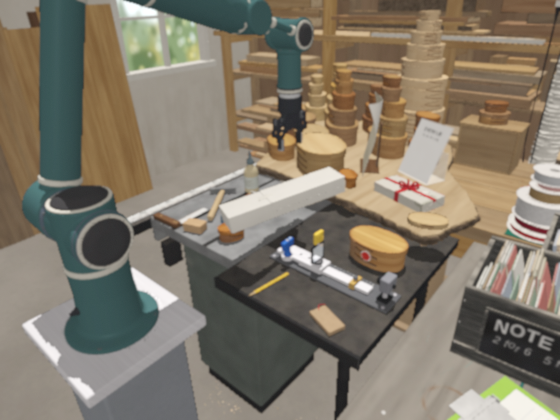

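View pics/side.png

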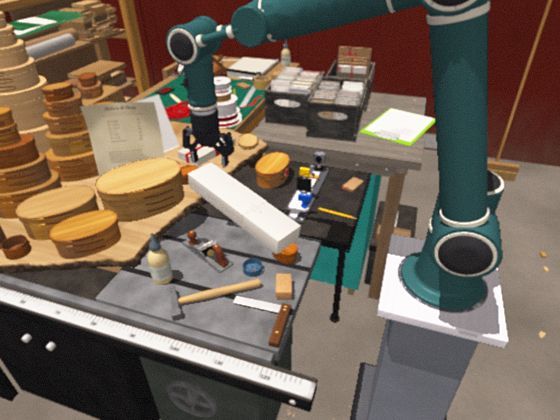

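View pics/wrist.png

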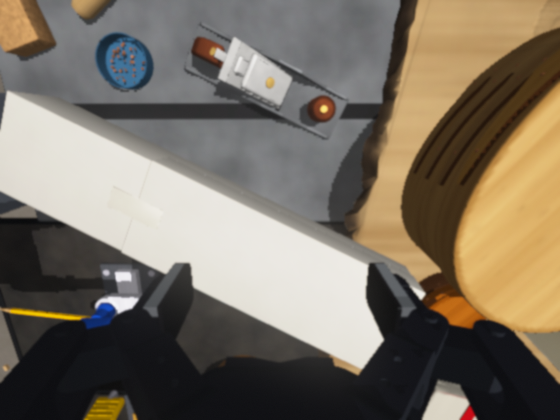

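Run:
```python
import cv2
a=cv2.imread("pics/scene.png");cv2.imwrite("pics/sc1.png",cv2.resize(a[220:320,250:420],None,fx=4.6,fy=4.6,interpolation=3))
a=cv2.imread("pics/side.png");cv2.imwrite("pics/si1.png",cv2.resize(a[140:230,240:370],None,fx=6,fy=6,interpolation=3))
```

```text
(no output)
```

View pics/sc1.png

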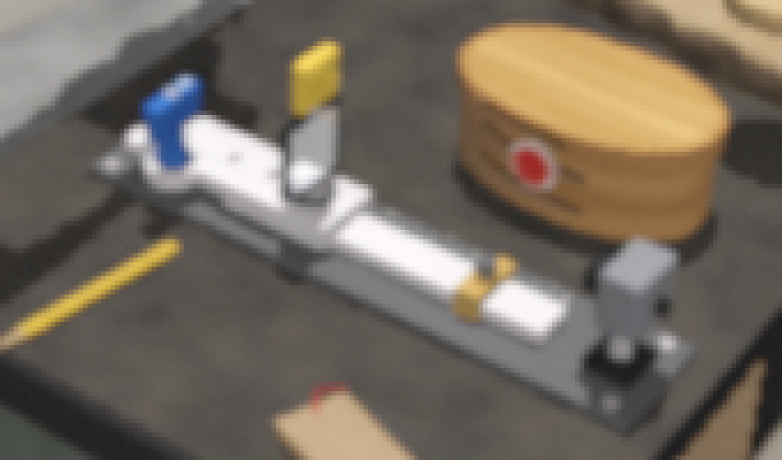

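View pics/si1.png

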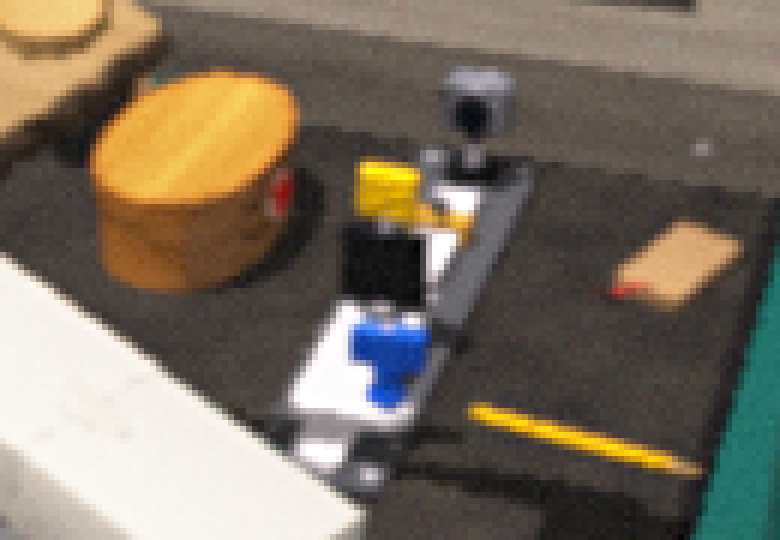

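```bash
cat > m.py <<'E'
from h import *
import pickle
c=pickle.load(open("scene.pkl","rb"));s=pickle.load(open("side.pkl","rb"))
def S(u,v,z): return atz(c,(250+(u)/4.6,220+(v)/4.6),z)
def D(u,v,z): return atz(s,(240+u/6,140+v/6),z)
p=lambda n,x:print(n,x.round(4))
p("knob top scene",S(175,85,.076));p("knob mid side",D(390,345,.064))
p("tab scene",S(316,80,.106)); p("tab side",D(388,192,.106))
p("sticker",S(532,163,.036)); p("sticker side",D(281,190,.036))
p("stop top scene",S(485,283,.025)); p("stop side",D(447,222,.025))
p("lens side",D(473,112,.058))
p("rail corners",S(93,165,.007));p("",S(633,428,.007));p("",S(693,348,.007))
p("side corners",D(537,170,.007));p("",D(385,495,.007))
E
python3 m.py
```

```text
knob top scene [ 0.4451 -0.1771  0.076 ]
knob mid side [ 0.4333 -0.1737  0.064 ]
tab scene [ 0.4615 -0.2676  0.106 ]
tab side [ 0.4602 -0.2616  0.106 ]
sticker [ 0.5576 -0.3581  0.036 ]
sticker side [ 0.5533 -0.3573  0.036 ]
stop top scene [ 0.4537 -0.3888  0.025 ]
stop side [ 0.4495 -0.3696  0.025 ]
lens side [ 0.455  -0.4516  0.058 ]
rail corners [ 0.4257 -0.1256  0.007 ]
 [ 0.4182 -0.4977  0.007 ]
 [ 0.4949 -0.4939  0.007 ]
side corners [ 0.4161 -0.4792  0.007 ]
 [ 0.4181 -0.1155  0.007 ]
```

Run:
```python
from h import *
import pickle
c=pickle.load(open("wrist.pkl","rb")); T=np.array(c["T_tool_cam"]);print(T.round(3))
pts={"knob":(.435,-.175,.076),"tab":(.46,-.265,.122),"stop":(.455,-.38,.025),"lens":(.457,-.46,.058),"stick":(.555,-.357,.036),"railnear":(.458,-.125,0.01)}
def sim(yaw,pos):
    Rz=cv2.Rodrigues(np.array([0,0,yaw]))[0]; B=np.eye(4);B[:3,:3]=Rz@np.array([[1,0,0],[0,0,1],[0,-1,0]]);B[:3,3]=pos
    M=np.linalg.inv(B@T);d=dict(c);d["R"]=M[:3,:3];d["t"]=M[:3,3];return d
for yaw,pos in((0,(.46,-.42,.25)),(0,(.46,-.42,.33)),(-1.571,(.4,-.25,.25)),(-1.571,(.4,-.27,.33))):
    d=sim(yaw,pos);print(yaw,pos)
    for k,v in pts.items():
        print(k,proj(d,v)[0].round())
```

```text
[[ 1.    -0.    -0.    -0.001]
 [ 0.    -0.303  0.953 -0.143]
 [-0.    -0.953 -0.303  0.077]
 [ 0.     0.     0.     1.   ]]Traceback (most recent call last):
  File "<stdin>", line 9, in <module>
  File "<stdin>", line 6, in sim
cv2.error: OpenCV(4.12.0) /io/opencv/modules/calib3d/src/calibration_base.cpp:151: error: (-210:Unsupported format or combination of formats) The matrices must have 32f or 64f data type in function 'Rodrigues'
```

Run:
```python
from h import *
import pickle
c=pickle.load(open("wrist.pkl","rb")); T=np.array(c["T_tool_cam"])
pts={"knob":(.435,-.175,.076),"tab":(.46,-.265,.122),"stop":(.455,-.38,.025),"lens":(.457,-.46,.058),"stick":(.555,-.357,.036),"railnear":(.458,-.125,0.01)}
def sim(yaw,pos):
    Rz=cv2.Rodrigues(np.array([0,0,float(yaw)]))[0]; B=np.eye(4);B[:3,:3]=Rz@np.array([[1,0,0],[0,0,1],[0,-1,0]]);B[:3,3]=pos
    M=np.linalg.inv(B@T);d=dict(c);d["R"]=M[:3,:3];d["t"]=M[:3,3];return d
for yaw,pos in((0,(.46,-.42,.25)),(0,(.46,-.42,.33)),(-1.571,(.42,-.25,.25)),(-1.571,(.42,-.27,.33))):
    d=sim(yaw,pos);print(yaw,pos)
    for k,v in pts.items():
        print(k,proj(d,v)[0].round())
```

```text
0 (0.46, -0.42, 0.25)
knob [251. -95.]
tab [281.   9.]
stop [276. 145.]
lens [278. 216.]
stick [363. 125.]
railnear [ 279. -114.]
0 (0.46, -0.42, 0.33)
knob [258. -47.]
tab [281.  34.]
stop [277. 139.]
lens [278. 198.]
stick [348. 123.]
railnear [279. -68.]
-1.571 (0.42, -0.25, 0.25)
knob [211. 173.]
tab [297. 155.]
stop [387. 149.]
lens [470. 150.]
stick [380.  56.]
railnear [181. 145.]
-1.571 (0.42, -0.27, 0.33)
knob [209. 162.]
tab [276. 146.]
stop [355. 143.]
lens [420. 143.]
stick [345.  67.]
railnear [184. 140.]
```

Call:
arm_command(deltas=[[-0.05, -0.004, -0.05, 0], [-0.05, -0.004, -0.05, 0], [-0.05, -0.004, -0.05, 0], [-0.05, -0.004, -0.05, 0], [-0.05, -0.004, -0.05, 0], [0, 0, 0, 0.1745], [0, 0, 0, 0.1745], [0, 0, 0, 0.1745], [0, 0, 0, 0.1745], [0, 0, 0, 0.1745], [0, 0, 0, 0.1745], [0, 0, 0, 0.1745], [0, 0, 0, 0.1745], [0, 0, 0, 0.1745], [0, 0, 0, 0], [0, 0, 0, 0]], fingers=0.05, newtons=40)

```text
time: 2.15
tool_pos: [0.4542, -0.2206, 0.2487]
tcp_rot: [-1.211, 1.207, -1.207]
wrist_force: [0.2, 0.9, -1.0]
width: 0.588
```

Run:
```python
from h import *
import pickle
s=sensors.read_state();print(s["time"],s["q"],s["tool_pos"],s["width"]);print(cv2.Rodrigues(s["tcp_rot"])[0].round(3))
c=wrist();save(c,"w2");pickle.dump(c,open("w2.pkl","wb"))
a=cv2.imread("pics/w2.png");cv2.imwrite("pics/w2a.png",cv2.resize(a[20:220,160:360],None,fx=3,fy=3,interpolation=3))
cv2.imwrite("pics/w2b.png",cv2.resize(a[20:220,320:520],None,fx=3,fy=3,interpolation=3))
```

```text
2.15 [-5.01335844e-01 -7.20399789e-02  1.93798030e+00 -4.03730105e-05
  1.27601318e+00  1.06633131e+00] [ 0.45423035 -0.22055679  0.24873765] 0.5876470074481894
[[ 0.003 -0.     1.   ]
 [-1.     0.     0.003]
 [-0.    -1.    -0.   ]]
```

View pics/w2.png

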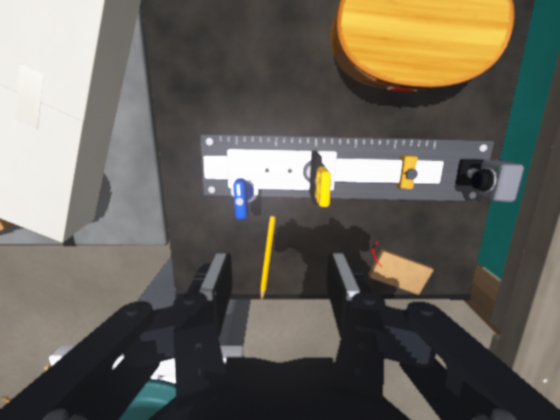

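View pics/w2a.png

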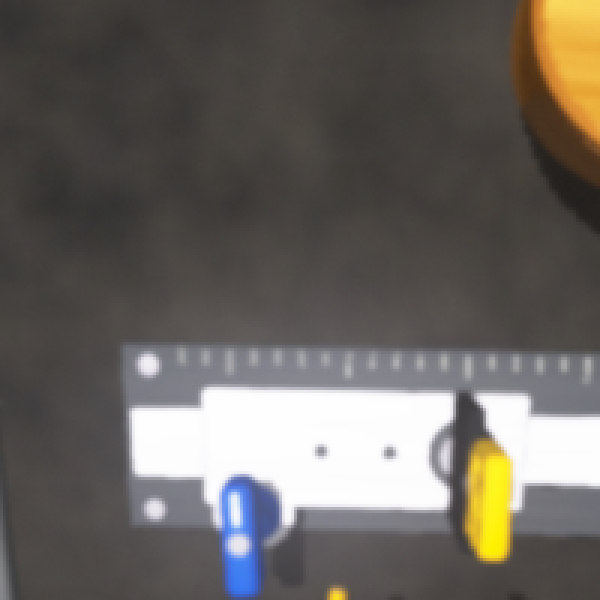

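View pics/w2b.png

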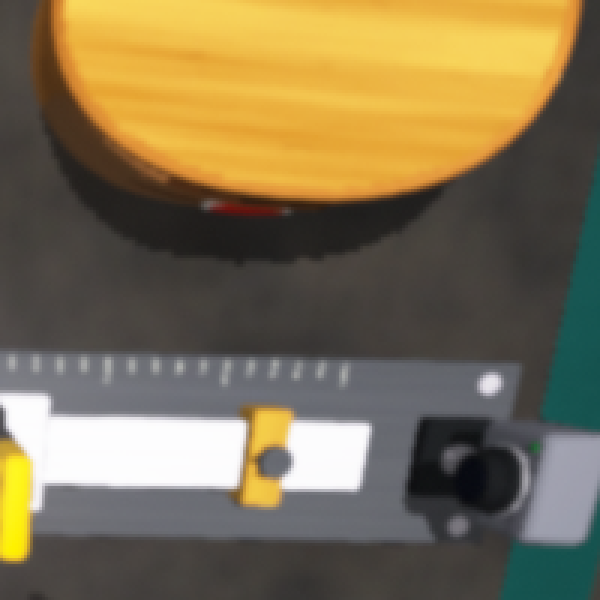

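```bash
cat > m2.py <<'E'
from h import *
import pickle
c=pickle.load(open("w2.pkl","rb"))
A=lambda u,v,z: atz(c,(160+u/3,20+v/3),z)
B=lambda u,v,z: atz(c,(320+u/3,20+v/3),z)
p=lambda n,x:print(n,x.round(4))
p("rail c1",A(123,345,.007));p("rail c2",A(132,525,.007));p("c3",B(522,365,.007));p("screws",A(148,365,.008));p("",A(155,509,.008));p("",B(490,384,.008));p("",B(458,526,.008))
p("strip end1",A(130,407,.017));p("",A(134,478,.017));p("strip end2",B(372,424,.017));p("",B(361,491,.017))
p("carr",A(202,388,.027));p("",A(202,508,.027));p("nose",A(531,395,.027));p("",A(521,510,.027))
p("stop top face l",B(249,408,.025));p("stop ",B(238,503,.025));p(" r",B(293,410,.025))
p("knob top ends",A(238,477,.076));p("",A(243,597,.076))
p("tab top",A(495,443,.122));p("",A(492,560,.122))
p("sticker",B(247,209,.045))
E
python3 m2.py
```

```text
rail c1 [ 0.5035 -0.1235  0.007 ]
rail c2 [ 0.4257 -0.1216  0.007 ]
c3 [ 0.4967 -0.4933  0.007 ]
screws [ 0.4954 -0.1337  0.008 ]
 [ 0.4333 -0.1326  0.008 ]
 [ 0.4889 -0.4806  0.008 ]
 [ 0.4266 -0.4794  0.008 ]
strip end1 [ 0.4791 -0.1271  0.017 ]
 [ 0.4491 -0.1266  0.017 ]
strip end2 [ 0.4731 -0.4283  0.017 ]
 [ 0.4444 -0.4285  0.017 ]
carr [ 0.4881 -0.1591  0.027 ]
 [ 0.4386 -0.1567  0.027 ]
nose [ 0.4858 -0.2913  0.027 ]
 [ 0.4381 -0.29    0.027 ]
stop top face l [ 0.4806 -0.3726  0.025 ]
stop  [ 0.4409 -0.3731  0.025 ]
 r [ 0.4799 -0.3907  0.025 ]
knob top ends [ 0.4624 -0.1788  0.076 ]
 [ 0.4168 -0.179   0.076 ]
tab top [ 0.483  -0.2631  0.122 ]
 [ 0.446 -0.264  0.122]
sticker [ 0.5547 -0.3546  0.045 ]
```

Call:
arm_command(deltas=[[-0.014, 0.02, -0.0053, 0], [-0.014, 0.025, -0.0052, 0], [-0.014, 0.03, -0.0052, 0], [0, 0.03, 0, 0], [0, 0.025, 0, 0], [0, 0.01, 0, 0], [0, 0, 0, 0], [0, 0, 0, 0]])

```text
time: 3.2
tool_pos: [0.4396, -0.1791, 0.1101]
tcp_rot: [-1.209, 1.207, -1.21]
wrist_force: [-0.2, 0.3, 0.6]
width: 0.586
```

Run:
```python
from h import *
import pickle
s=sensors.read_state();print(s["time"],s["q"],s["tool_pos"],s["width"])
c=wrist();save(c,"w3");pickle.dump(c,open("w3.pkl","wb"))
for z in(.076,.05):print(proj(c,[(.4385-.022,-.1787,z),(.4385+.022,-.1787,z)]).round(1))
```

```text
3.2 [-4.39376186e-01 -5.98933188e-03  2.14522868e+00  3.53237440e-05
  1.00033789e+00  1.13087363e+00] [ 0.43961064 -0.1791005   0.11011458] 0.5855860280127217
[[276.9 269.6]
 [276.7 206.4]]
[[277.1 252.3]
 [277.  195.5]]
```

View pics/w3.png

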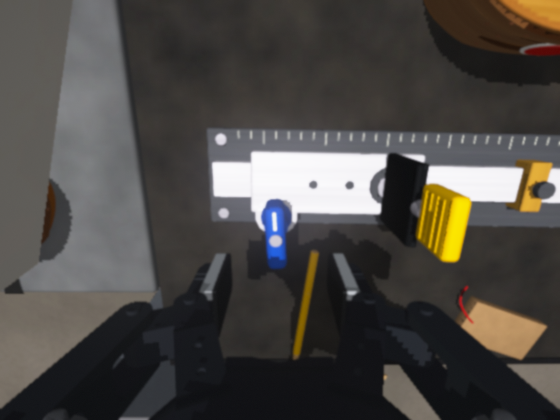

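Call:
arm_command(deltas=[[0, 0.02, -0.001, 0], [0, 0.02, 0, 0], [0, 0.015, 0, 0], [0, 0.007, 0, 0], [0, 0, 0, 0]])

```text
time: 3.88
tool_pos: [0.4376, -0.1786, 0.0468]
tcp_rot: [-1.21, 1.209, -1.209]
wrist_force: [-0.7, 0.2, 0.1]
width: 0.585
```

Call:
arm_command(deltas=[[0, 0, 0, 0], [0, 0, 0, 0], [0, 0, 0, 0], [0, 0, 0, 0]], fingers=0.0, newtons=40)

```text
time: 4.38
tool_pos: [0.4383, -0.1779, 0.0479]
tcp_rot: [-1.207, 1.209, -1.209]
wrist_force: [-0.2, 4.8, 6.8]
width: 0.164
```

Call:
arm_command(deltas=[[0, 0, 0, -0.14], [0, 0, 0, -0.14], [0, 0, 0, -0.14], [0, 0, 0, -0.14], [0, 0, 0, -0.14], [0, 0, 0, -0.14], [0, 0, 0, -0.14], [0, 0, 0, -0.14], [0, 0, 0, 0], [0, 0, 0, 0], [0, 0, 0, 0]])

```text
time: 5.75
tool_pos: [0.4389, -0.1791, 0.0478]
tcp_rot: [-1.542, 0.353, -0.357]
wrist_force: [2.0, 0.3, 5.4]
width: 0.165
```

Run:
```python
from h import *
import pickle
s=sensors.read_state();print(s["time"],s["tool_pos"],s["width"],s["wrist_force"],s["torque"]);print(cv2.Rodrigues(s["tcp_rot"])[0].round(3))
c=wrist();save(c,"w4")
c=read_camera("side");save(c,"si4")
a=cv2.imread("pics/si4.png");cv2.imwrite("pics/si4a.png",cv2.resize(a[140:230,240:370],None,fx=6,fy=6,interpolation=3))
```

```text
5.75 [ 0.43885375 -0.17907624  0.0478297 ] 0.1646275719270208 [2.04248526 0.33261712 5.38391551] [ 0.19804517 -0.28893168 -0.04320788]
[[ 0.899  0.002  0.437]
 [-0.437 -0.001  0.899]
 [ 0.002 -1.     0.   ]]
```

View pics/w4.png

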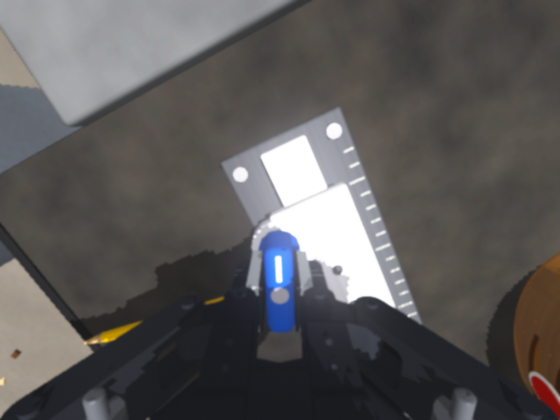

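Call:
arm_command(deltas=[[0.004, 0, -0.0086, 0], [0.004, 0, -0.0086, 0], [0.004, 0, -0.0086, 0], [0.004, 0, -0.0086, 0], [0.004, 0, -0.0086, 0], [0.004, 0, -0.0086, 0], [0.004, 0, -0.0086, 0], [0.004, 0, -0.0086, 0], [0, 0, 0, 0], [0, 0, 0, 0]])

```text
time: 7.1
tool_pos: [0.4375, -0.2556, 0.0479]
tcp_rot: [-1.543, 0.352, -0.356]
wrist_force: [1.3, -2.0, 6.1]
width: 0.165
```

Run:
```python
from h import *
c=read_camera("scene");save(c,"sc5")
a=cv2.imread("pics/sc5.png");cv2.imwrite("pics/sc5a.png",cv2.resize(a[220:320,250:420],None,fx=4.6,fy=4.6,interpolation=3))
```

```text
(no output)
```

View pics/sc5a.png

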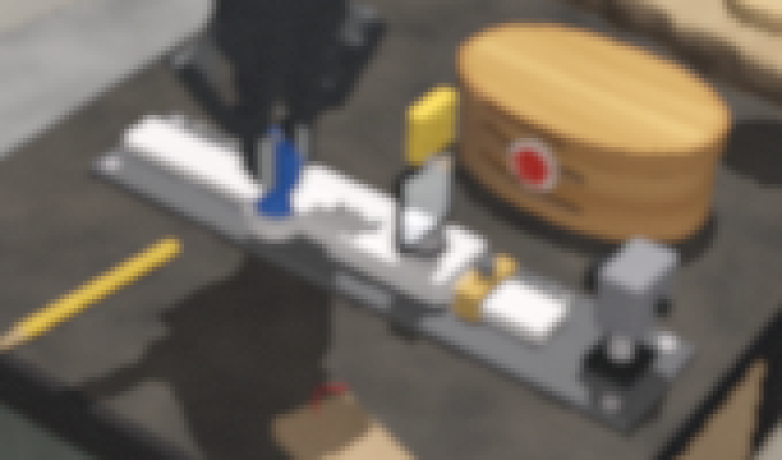

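Call:
arm_command(deltas=[[0.0008, 0, -0.0018, 0], [0.0008, 0, -0.0018, 0], [0, 0, 0, 0], [0, 0, 0, 0]])

```text
time: 7.65
tool_pos: [0.4374, -0.259, 0.0478]
tcp_rot: [-1.542, 0.353, -0.356]
wrist_force: [1.2, -0.4, 6.0]
width: 0.165
```

Call:
arm_command(deltas=[[0.0008, 0, -0.0018, 0], [0, 0, 0, 0]])

```text
time: 7.9
tool_pos: [0.4374, -0.2609, 0.0479]
tcp_rot: [-1.542, 0.353, -0.356]
wrist_force: [0.8, -0.0, 5.8]
width: 0.166
```

Call:
arm_command(deltas=[[0.0008, 0, -0.0018, 0], [0, 0, 0, 0]])

```text
time: 8.15
tool_pos: [0.4373, -0.2618, 0.0478]
tcp_rot: [-1.54, 0.354, -0.356]
wrist_force: [2.7, 4.3, 7.3]
width: 0.164
```

Call:
arm_command(deltas=[[0.0004, 0, -0.0009, 0], [0, 0, 0, 0.14], [0, 0, 0, 0.14], [0, 0, 0, 0.14], [0, 0, 0, 0.14], [0, 0, 0, 0.14], [0, 0, 0, 0.14], [0, 0, 0, 0.14], [0, 0, 0, 0.14], [0, 0, 0, 0.04], [0, 0, 0, 0.04], [0, 0, 0, 0], [0, 0, 0, 0]])

```text
time: 9.78
tool_pos: [0.4366, -0.2611, 0.0477]
tcp_rot: [-1.167, 1.271, -1.266]
wrist_force: [2.0, 10.3, 11.4]
width: 0.165
```

Run:
```python
from h import *
import pickle
s=sensors.read_state();print(s["time"],s["tool_pos"],s["width"],s["wrist_force"],s["torque"]);print(cv2.Rodrigues(s["tcp_rot"])[0].round(3))
c=wrist();save(c,"w6");pickle.dump(c,open("w6.pkl","wb"))
```

```text
9.775 [ 0.4366282  -0.26112826  0.04771471] 0.16477916227601164 [ 1.95028526 10.33019329 11.41275083] [ 1.66218252 -0.30159418  0.10124344]
[[-0.081  0.     0.997]
 [-0.997  0.004 -0.081]
 [-0.004 -1.    -0.   ]]
```

View pics/w6.png

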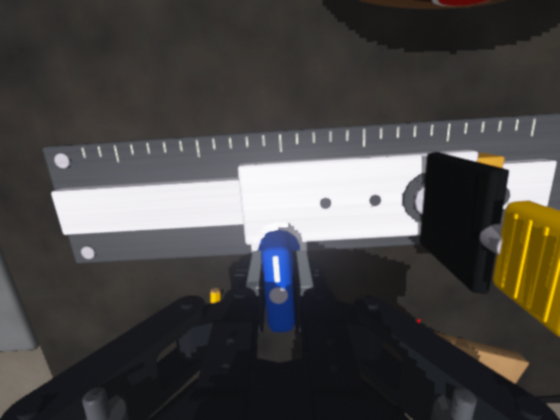

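Call:
arm_command(deltas=[[0, 0, 0, 0.04], [0, 0, 0, 0.03], [0, 0, 0, 0], [0, 0, 0, 0]])

```text
time: 10.32
tool_pos: [0.4367, -0.261, 0.0478]
tcp_rot: [-1.133, 1.319, -1.315]
wrist_force: [2.2, 9.9, 11.2]
width: 0.163
```

Call:
arm_command(deltas=[[0, 0, 0, 0], [0, 0, 0, 0], [0, 0, 0, 0], [0, 0, 0, 0]], fingers=0.045)

```text
time: 10.82
tool_pos: [0.4358, -0.2634, 0.0466]
tcp_rot: [-1.135, 1.32, -1.318]
wrist_force: [1.0, -0.0, -0.7]
width: 0.521
```

Call:
arm_command(deltas=[[0, -0.02, 0, 0], [0, -0.03, 0, -0.05], [0, -0.03, 0, -0.05], [0, -0.03, 0, -0.04], [0, -0.03, 0, 0], [0, -0.03, 0, 0], [0, 0, 0, 0], [0, 0, 0, 0]])

```text
time: 11.82
tool_pos: [0.4357, -0.2632, 0.216]
tcp_rot: [-1.205, 1.217, -1.216]
wrist_force: [0.2, -0.1, 0.5]
width: 0.525
```

Run:
```python
from h import *
import pickle
s=sensors.read_state();print(s["time"],s["tool_pos"],s["width"],s["wrist_force"]);print(cv2.Rodrigues(s["tcp_rot"])[0].round(3))
c=wrist();save(c,"w7");pickle.dump(c,open("w7.pkl","wb"))
a=cv2.imread("pics/w7.png");cv2.imwrite("pics/w7a.png",cv2.resize(a[0:260,200:560],None,fx=2.2,fy=2.2,interpolation=3))
```

```text
11.825 [ 0.43572966 -0.26315081  0.21603584] 0.5245035464440153 [ 0.22113598 -0.06357867  0.51476023]
[[-0.01  -0.001  1.   ]
 [-1.     0.001 -0.01 ]
 [-0.001 -1.    -0.001]]
```

View pics/w7a.png

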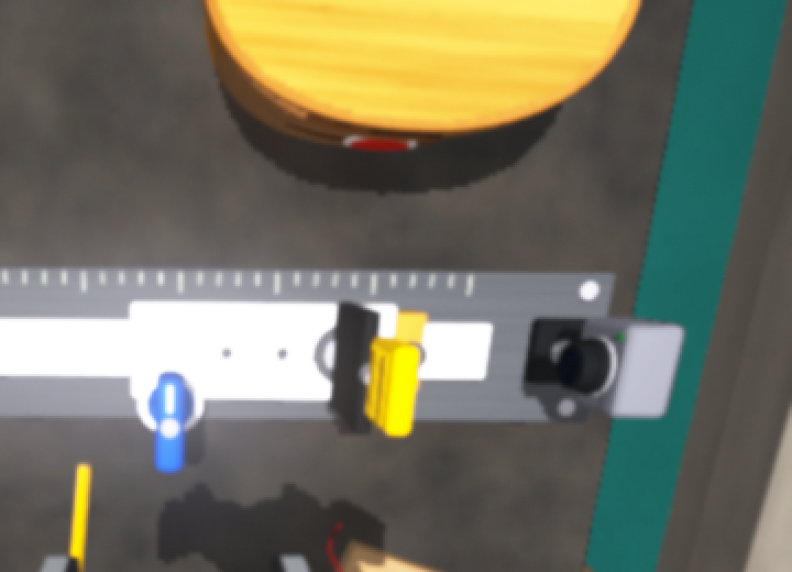

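Run:
```python
from h import *
import pickle
c=pickle.load(open("w7.pkl","rb"))
A=lambda u,v,z: atz(c,(200+u/2.2,v/2.2),z).round(4)
print("nose",A(397,305,.027),"carr far",A(131,305,.027),A(131,400,.027),"stop r",A(427,313,.025))
print("knob",A(170,375,.076),A(169,470,.076))
print("tab",A(403,341,.122),A(402,436,.122))
print("stick",A(380,143,.045),A(345,140,.042),A(416,143,.042))
print("lens end",A(585,362,.062))
```

```text
nose [ 0.4839 -0.3745  0.027 ] carr far [ 0.4852 -0.2434  0.027 ] [ 0.4374 -0.2419  0.027 ] stop r [ 0.4797 -0.3905  0.025 ]
knob [ 0.4593 -0.2626  0.076 ] [ 0.4158 -0.2616  0.076 ]
tab [ 0.4794 -0.3466  0.122 ] [ 0.444  -0.3495  0.122 ]
stick [ 0.5546 -0.3549  0.045 ] [ 0.5563 -0.3403  0.042 ] [ 0.5549 -0.3716  0.042 ]
lens end [ 0.4609 -0.4508  0.062 ]
```

Call:
arm_command(deltas=[[0.02, 0, 0.0064, 0.01], [0.022, 0, 0.0064, 0], [0.022, 0, 0.0064, 0], [0.02, 0.01, 0.0064, 0], [0, 0.03, 0, 0], [0, 0.025, 0, 0], [0, 0.01, 0, 0], [0, 0, 0, 0], [0, 0, 0, 0]])

```text
time: 13.0
tool_pos: [0.4611, -0.3487, 0.1431]
tcp_rot: [-1.2, 1.222, -1.225]
wrist_force: [-0.2, -0.7, -0.2]
width: 0.531
```

Run:
```python
from h import *
import pickle
s=sensors.read_state();print(s["time"],s["tool_pos"],s["width"],s["wrist_force"]);print(cv2.Rodrigues(s["tcp_rot"])[0].round(3))
c=wrist();save(c,"w8");pickle.dump(c,open("w8.pkl","wb"))
```

```text
13.0 [ 0.46111749 -0.34865589  0.14313432] 0.5310876143886009 [-0.15679018 -0.69264533 -0.16948609]
[[-0.02   0.001  1.   ]
 [-1.    -0.001 -0.02 ]
 [ 0.001 -1.     0.002]]
```

View pics/w8.png

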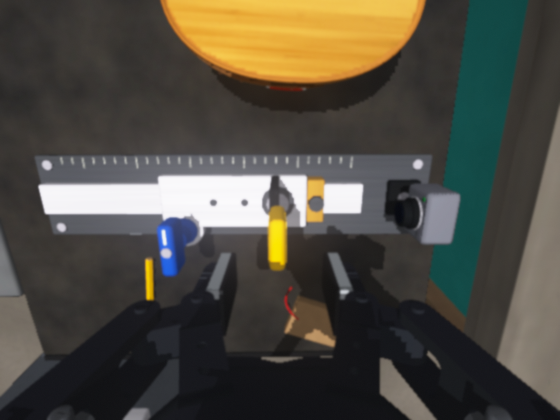

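Call:
arm_command(deltas=[[-0.001, 0.02, 0, 0], [0, 0.02, 0, 0], [0, 0.011, 0, 0], [0, 0, 0, 0], [0, 0, 0, 0]])

```text
time: 13.68
tool_pos: [0.4606, -0.3469, 0.091]
tcp_rot: [-1.2, 1.223, -1.224]
wrist_force: [1.1, -0.2, 0.3]
width: 0.524
```

Call:
arm_command(deltas=[[0, 0, 0, 0], [0, 0, 0, 0], [0, 0, 0, 0], [0, 0, 0, 0]], fingers=0.0, newtons=40)

```text
time: 14.18
tool_pos: [0.4608, -0.3472, 0.0917]
tcp_rot: [-1.2, 1.222, -1.225]
wrist_force: [-0.6, -0.2, 4.1]
width: 0.108
```

Call:
arm_command(deltas=[[0, 0, 0, -0.1], [0, 0, 0, -0.13], [0, 0, 0, -0.13], [0, 0, 0, -0.13], [0, 0, 0, -0.13], [0, 0, 0, -0.13], [0, 0, 0, 0], [0, 0, 0, 0], [0, 0, 0, 0]])

```text
time: 15.3
tool_pos: [0.4612, -0.3481, 0.0918]
tcp_rot: [-1.47, 0.656, -0.661]
wrist_force: [0.4, -6.0, 2.1]
width: 0.112
```

Run:
```python
from h import *
import pickle
s=sensors.read_state();print(s["time"],s["tool_pos"],s["width"],s["wrist_force"],s["torque"]);R=cv2.Rodrigues(s["tcp_rot"])[0];print("yaw",np.arctan2(R[1,0],R[0,0]))
c=wrist();save(c,"w9");pickle.dump(c,open("w9.pkl","wb"))
c=read_camera("scene");save(c,"sc9");a=cv2.imread("pics/sc9.png");cv2.imwrite("pics/sc9a.png",cv2.resize(a[220:320,250:420],None,fx=4.6,fy=4.6,interpolation=3))
c=read_camera("side");save(c,"si9");a=cv2.imread("pics/si9.png");cv2.imwrite("pics/si9a.png",cv2.resize(a[140:230,240:370],None,fx=6,fy=6,interpolation=3))
```

```text
15.3 [ 0.4612066  -0.34811557  0.09176546] 0.1120668039205412 [ 0.38900143 -6.02546026  2.11421278] [-0.73933705 -0.12886247 -0.1036334 ]
yaw -0.8426033992895428
```

View pics/w9.png

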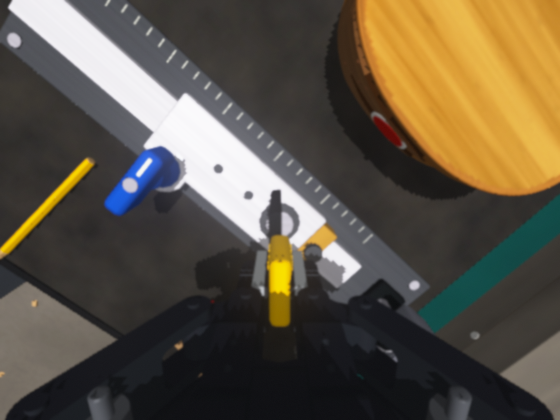

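View pics/sc9a.png

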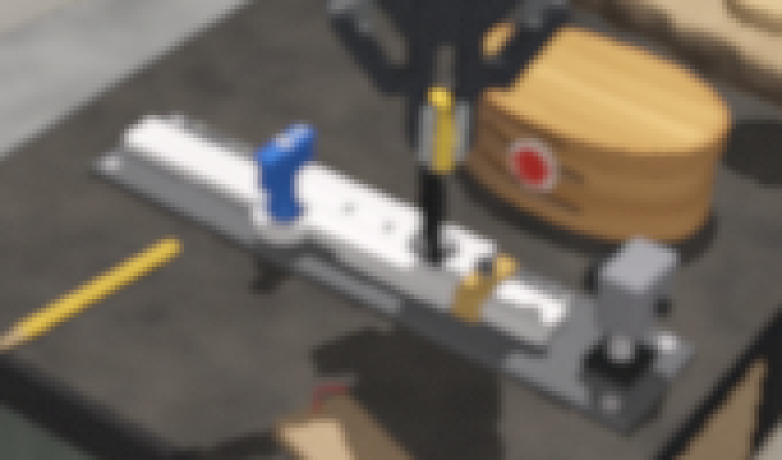

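View pics/si9a.png

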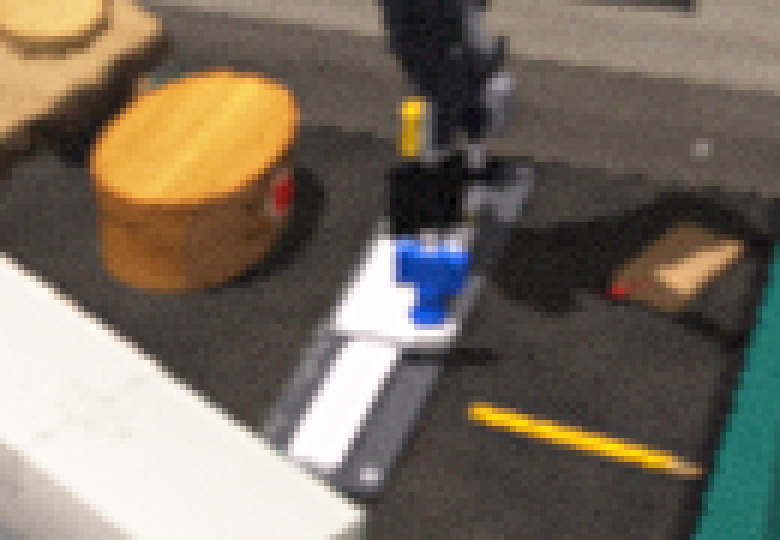

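Run:
```python
from h import *
import pickle
a=cv2.imread("pics/w9.png");cv2.imwrite("pics/w9a.png",cv2.resize(a[170:340,200:360],None,fx=3.5,fy=3.5,interpolation=3))
cv2.imwrite("pics/w9b.png",cv2.resize(a[90:170,330:450],None,fx=6,fy=6,interpolation=3))
```

```text
(no output)
```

View pics/w9a.png

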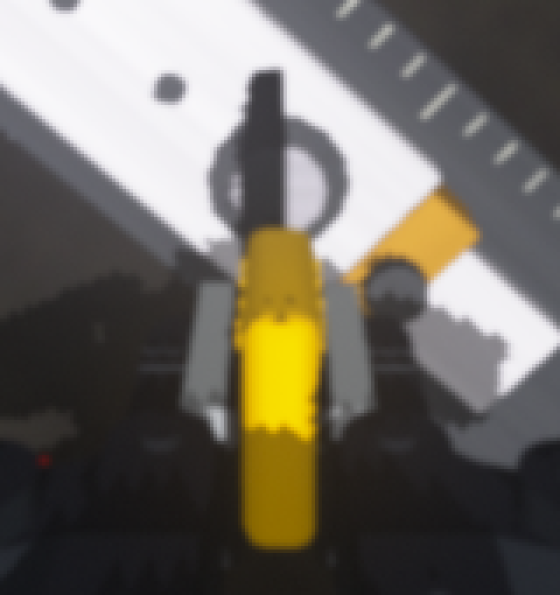

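View pics/w9b.png

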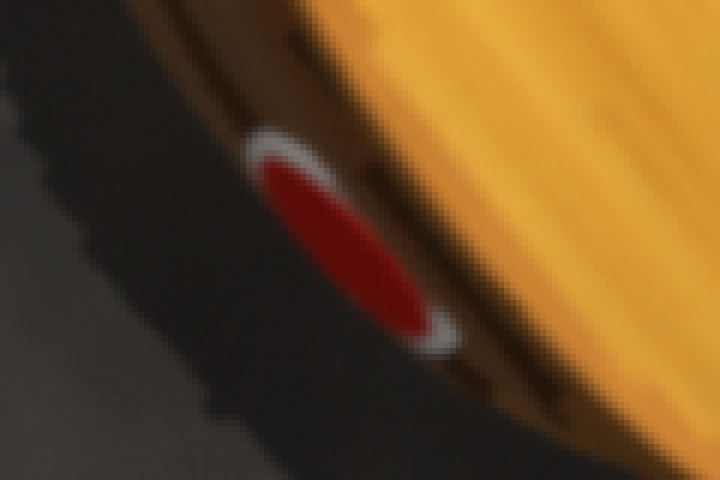

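Run:
```python
from h import *
import pickle
c=pickle.load(open("w9.pkl","rb"))
A=lambda u,v,z: atz(c,(200+u/3.5,170+v/3.5),z)
S=atz(c,(330+352/6,90+245/6),.036);print("stick",S.round(4))
t1=A(281,322,.122);t2=A(279,546,.122);d=t1-t2;print("tab",t1.round(4),t2.round(4),np.arctan2(d[1],d[0]))
print("nose/stop",A(440,182,.027).round(4),A(440,190,.025).round(4))
r=-0.019
for m in (-.8426+np.pi/2, np.arctan2(d[1],d[0])):   # mirror world yaw (x axis)
  for P in ((.4605,-.3475),(.4612,-.3481)):
    for Q in ((.555,-.356),S[:2]):
        n=m-np.pi/2; los=2*n-(r-np.pi/2); u=np.array([np.cos(los),np.sin(los)]); v=np.array(Q)-P
        print(round(m,3),P,"x",u@v,"y",u[0]*v[1]-u[1]*v[0])
```

```text
stick [ 0.5567 -0.3578  0.036 ]
tab [ 0.4734 -0.3375  0.122 ] [ 0.4492 -0.3589  0.122 ] 0.7212630660304952
nose/stop [ 0.4833 -0.3747  0.027 ] [ 0.4817 -0.3767  0.025 ]
0.728 (0.4605, -0.3475) x 0.09487996479121062 y 0.0005406303900416833
0.728 (0.4605, -0.3475) x 0.09672820113122521 y -0.0010811886731803728
0.728 (0.4612, -0.3481) x 0.09412599261862876 y 0.0010712205925258698
0.728 (0.4612, -0.3481) x 0.09597422895864335 y -0.0005505984706961863
0.721 (0.4605, -0.3475) x 0.09486334673496294 y 0.001856191326938622
0.721 (0.4605, -0.3475) x 0.09673389365625969 y 0.00026015597093668845
0.721 (0.4612, -0.3481) x 0.0941020898435763 y 0.0023762758828681334
0.721 (0.4612, -0.3481) x 0.09597263676487307 y 0.0007802405268661997
```

Run:
```python
from h import *
s=sensors.read_state();print(s["time"],s["width"],s["joint_vel"].round(4))
print(job.finish_job())
```

```text
15.45 0.11209430593827117 [-0.0008 -0.0011  0.0002  0.0003 -0.001   0.0011]
the job is handed in; nothing more can be done
None
```

The job is handed in at 15.45 s of the 42 s allowed. `finish_job` gives no verdict, so the results below are from my own checks.

- **Carriage and knob:** I turned the blue knob 1.12 rad free. I then slid the carriage about 83 mm along the rail until the force rose at the brass stop. While pressing it against the stop, I turned the knob back tight. The gripper ended slightly past the knob's zero angle, and in the later pictures the bar stands square across the rail. The pictures show no gap between carriage and stop; my position readings there agree to 1–2 mm.
- **Mirror:** I pinched the yellow tab and turned it 0.75 rad, and the fingers were still holding it with the arm at rest. In the final wrist picture, the reflected camera axis passes 0 to 2.4 mm from the sticker's middle, against the 13 mm allowed. That spread comes from small differences between my position readings.
- **Everything else:** In the final pictures the oval box and pencil stand where they were at the start. I saw nothing else disturbed, but I did not measure each item. No check failed.

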